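Deal the orange line spools round the trays

ROBOT

A 7-joint arm with a two-finger parallel gripper is mounted at the origin on the work surface. World frame = base frame: x ahead of the robot, y to its left, z up, the work surface at z = 0. Lengths are in m, angles in rad, forces in N, time in s.
With the tool pointing down it reaches from about 0.4 to 0.875 m from the base axis. Payload 19.3 kg.
Tool frame: the origin (TCP) lies midway between the tips of the shut fingers; the grasp point (between the pads) lies 19 mm behind it; x points along the fingers, y is the direction in which the jaws open and shut, and the axes are right-handed (so a half turn about x gives the same grasp; the last joint's range is limited). The gripper opens to 85 mm and grips with 20 to 120 N. Pads are 22 mm wide; open, the fingers measure 114 mm over their backs; the gripper's body (76 mm by 85 mm) begins 54 mm behind the grasp point. The pads swing forward as they close: fully open they stand 13 mm farther back than shut.
Start: joints at [-1.35, 0.521, -0.036, 1.599, 0.021, 1.021, -0.113], TCP at [0.179, 0.599, 0.231] pointing down, gripper open.
Joint ranges: [-2.91, 2.91], [-0.3, 2.13], [-1.5, 1.42], [0.17, 2.43], [-1.26, 4.41], [0.16, 1.93], [-2.52, 2.52]. Speed limits (rad/s): [1.89, 1.89, 2.39, 2.39, 3.01, 3.01, 3.01].

INTERFACE

Orientations are given as [roll, pitch, yaw] about the fixed x, y, z axes, in that order (R = Rz(yaw) Ry(pitch) Rx(roll)).
In Python, from workcell import bot gives the robot as it stands. The module is installed in compiled form; this text tells all that it offers.
- The arm moves only by the tool servo_tool, never from a script. Its argument "targets" is a list of rows, each an object of numbers: "x", "y", "z": the shift along the tool's x, y, z as a fraction of full scale; "wx", "wy", "wz": the turn, a rotation vector about the tool's x, y, z as a fraction of full scale. A call has 1 to 12 rows; each row is the pose to reach, as a shift and turn from the pose measured when the call began, along the tool's axes at that moment, turning the shorter way round; what a row does not reach only later rows make up. Full scale, the value 1, is 40 cm for a shift and 360 degrees for a turn. A row lasts 1/8 s, in which the tool goes at most 62.5 mm and 10.7 degrees, less where a joint would pass 70% of its speed; a pose out of reach is approached as far as the arm can. A call with a number of a shift or a turn outside -1 to 1 is refused whole. A call with a gripper value outside its range is refused whole. "grip" is the gripper command: -1 is shut, 1 is fully open, values between are in proportion, set as the call begins (left out, the last holds). The fingers move at their own pace and stop on an object; "squeeze" is the grip in N (left out, the last holds). Time passes only in rows, so rows that repeat a pose let the fingers close. It gives the time, the measured TCP pose, the force and the opening at its end, in the units of the state.
- bot.observe(): the state, without advancing time (a new reading comes with each control period).
- bot.grab_frame(name): name is "side" or "top" or "wrist"; returns (picture, depth): 420x560x3 uint8, red, green, blue; 420x560 float32, m along the optical axis (not along the pixel's ray), 0 where there is no reading.
- bot.get_calibration(name): a dict with "intrinsics" (3x3 intrinsics, pixels), "R" (3x3) and "t" (3): a world point X has camera coordinates R X + t. Camera axes: x right, y down, z forward; pixel columns grow to the right and rows downward; lengths in m; the calibration is good to about 2 mm. A picture is of the moment at which its call begins: read the wrist's pose just before it. get_calibration takes no time and is no camera call; for the wrist camera it gives the pose at the moment of the call.
- bot.job_done(): hands the job in, once; it reports no verdict.
Trained networks look in the newest picture that a camera, given by its name, has taken for a name from the list of things; names that differ only in an ending like _2 or _b are one class to them, and where a whole thing is asked for, a point or a joint stands for the part that bears it (a point fixed in the world has none). Each returns a list of dicts, best first, with "confidence" (0 to 1); they miss things now and then, are a little off and sometimes report something else, mostly with a low value. They report only what shows in the picture. A call takes as long as a camera call. They do not tell look-alikes from the thing itself.
- bot.trace(camera, target): "mask" (420x560 bool, what is visible of it) and "pixel" ([column, row] in pixels, amid what is visible of it).
The state is a dict: "clock": time; "qpos": joint angles; "qd": joint speeds; "joint_efforts": joint torques, N m; "position": TCP position; "tool_rot": TCP orientation; "force": force on the tool from outside, world axes, zero at the start; "moment": the same for the moment, N m; "grip_width": finger opening in m.
Only numpy, scipy, OpenCV 4.12 (cv2) and the standard library are available. Lean on these libraries where they do the work, as an engineer would, in place of code of your own. Each camera call takes 0.05 s, during which the arm holds its last target. There are 200 camera calls.

TASK

On the tackle shop counter, deal the three orange spools of fishing line into the row of three joined trays, one spool per tray in turn: the green tray first, then the white one in the middle, then the black one. Each tray must end up with exactly one orange spool, lying flat on the tray's floor.

Things in the scene. Friction and masses are not known exactly. Their poses are not given: they have to be found in the camera images.
- row: the row of three joined open trays, fixed to the counter on a timber board of 132 mm (x) by 376 mm (y). Origin: centre of the board's underside, on the counter. Along its y axis the tray centres lie at +122 mm (green tray), 0 (white tray) and -122 mm (black tray), all at x = 0; z is up. Each tray is 110 by 110 mm inside, its floor is 11 mm and the top of its 3 mm thick walls 23 mm above the counter
- spool1_mid (a point): an orange spool of fishing line (orange end flanges, red line between them, small black hub mark on top), one of three identical ones: a solid cylinder 50 mm in diameter and 30 mm high, about 60 g, standing on its flat end on the counter among a blue and a grey spool of the same size. The point is its centre, 15 mm above its underside; z is its axis, up at the start
- spool2_mid (a point): an orange spool of fishing line (orange end flanges, red line between them, small black hub mark on top), one of three identical ones: a solid cylinder 50 mm in diameter and 30 mm high, about 60 g, standing on its flat end on the counter among a blue and a grey spool of the same size. The point is its centre, 15 mm above its underside; z is its axis, up at the start
- spool3_mid (a point): an orange spool of fishing line (orange end flanges, red line between them, small black hub mark on top), one of three identical ones: a solid cylinder 50 mm in diameter and 30 mm high, about 60 g, standing on its flat end on the counter among a blue and a grey spool of the same size. The point is its centre, 15 mm above its underside; z is its axis, up at the start
Not all that is in view belongs to the job. Leave any pink look-alike of the part that bears spool2_mid alone.

How it is judged:
By the outcome, as a careful person would: the job done as asked, in the order asked, and still so for the second after the job is handed in, with the robot touching nothing.
It also fails if it takes over 54 s, if anything falls off the work surface, if the arm or the gripper's body presses on something with over 40 N, if the wrist force passes 120 N, or if a joint passes its speed limit or range.

## Working session

There is one attempt and no reset: what is moved stays moved. The work goes in short steps, Python scripts to look and compute and a tool call to move; the robot and the scene stay as the last step left them, time stands still between calls to the robot, and variables do not carry over. Pictures are saved under pics/ and viewed, on a budget of 10 in all, crops included, one or two more only if the job needs it, and the job is handed in when it is done.

Besides the shell and the picture viewer there is one more tool, called after "Request:" as a command line: name --argument value ..., lists and objects as JSON in quotes. servo_tool: Moves the arm, as the interface text tells. Shift numbers are shares of 40 cm and turn numbers shares of 360 degrees, none past 1 either way. Its arguments: {"type":"object","properties":{"targets":{"type":"array"},"grip":{"type":"number"},"squeeze":{"type":"number"}},"required":["targets"]}

```bash
mkdir -p pics
cat > h.py <<'E'
import numpy as np, cv2
from workcell import bot
def world(cal,px,d):
    K,R,t=[np.array(cal[k]) for k in("intrinsics","R","t")]
    px=np.atleast_2d(px).astype(float); d=np.atleast_1d(d)
    c=np.c_[(px-[K[0,2],K[1,2]])/[K[0,0],K[1,1]],np.ones(len(px))]*d[:,None]
    return (c-t)@R
def save(n,im): cv2.imwrite("pics/"+n,cv2.cvtColor(im,cv2.COLOR_RGB2BGR))
E
python3 - <<'E'
from h import *
s=bot.observe(); print({k:np.round(s[k],3).tolist() for k in("clock","position","tool_rot","grip_width")})
for n in("top","side"):
    im,d=bot.grab_frame(n); cal=bot.get_calibration(n); save(n+"0.png",im)
    print(n,"cam",np.round(-np.array(cal["R"]).T@np.array(cal["t"]),3))
    for T in("spool1_mid","row"):
        for r in bot.trace(n,T):
            m=r["mask"]&(d>0); v,u=np.nonzero(m)
            P=world(cal,np.c_[u,v],d[m]); h=np.percentile(P[:,2],90)
            Q=P[P[:,2]>h-.004]
            print(T,np.round(r["confidence"],2),np.round(r["pixel"]),len(P),"top z",round(h,3),"ctr",np.round((Q.min(0)+Q.max(0))/2,3),"med",np.round(np.median(Q,0),3),"ext",np.round(np.ptp(Q,axis=0),3),"rgb",im[m].mean(0).round())
E
```

```text
{'clock': 0.0, 'position': [0.179, 0.598, 0.231], 'tool_rot': [-1.51, 1.57, -1.801], 'grip_width': 0.085}
top cam [ 0.429 -0.014  0.84 ]
spool1_mid 0.73 [419. 261.] 621 top z 0.032 ctr [ 0.451 -0.287  0.031] med [ 0.451 -0.288  0.031] ext [0.048 0.047 0.006] rgb [158.  82.  25.]
row 0.92 [276. 159.] 11669 top z 0.02 ctr [0.643 0.004 0.022] med [0.648 0.012 0.023] ext [0.143 0.366 0.012] rgb [ 89. 106.  83.]
side cam [0.141 0.561 0.477]
spool1_mid 0.83 [364. 181.] 305 top z 0.031 ctr [ 0.45  -0.281  0.03 ] med [ 0.448 -0.28   0.03 ] ext [0.046 0.043 0.006] rgb [143.  74.  47.]
row 0.69 [222. 220.] 6228 top z 0.022 ctr [0.643 0.006 0.022] med [0.638 0.058 0.022] ext [0.142 0.369 0.007] rgb [ 98. 117.  91.]
```

View pics/top0.png

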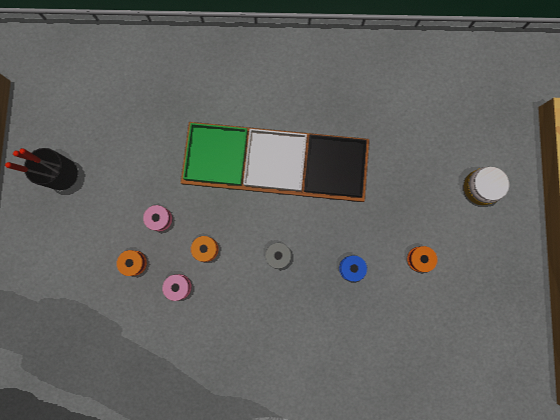

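View pics/side0.png

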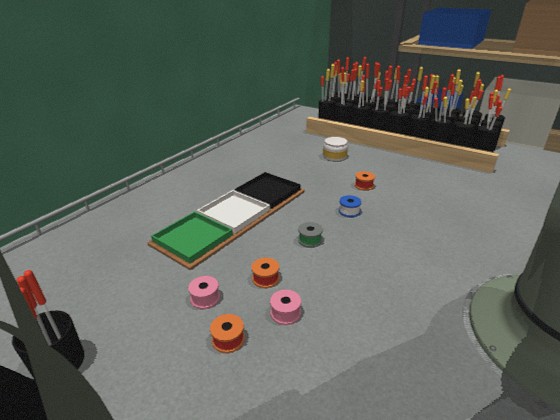

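Top view: orange spools are at (130,263), (204,249) and (424,260). The pink look-alikes are at (157,217) and (176,288), the grey at (278,255) and the blue at (354,268). The row has green at (216,154), white at (276,160) and black at (336,165). The side view shows the same, with red line on the oranges. Next I'll confirm this in a crop and measure.

Run:
```python
from h import *
im,d=bot.grab_frame("top"); cal=bot.get_calibration("top")
side,_=bot.grab_frame("side")
a=np.hstack([cv2.resize(im[y-22:y+22,x-22:x+22],(260,260),interpolation=cv2.INTER_CUBIC) for x,y in((130,263),(204,249),(424,260))])
b=np.hstack([cv2.resize(side[y-25:y+25,x-25:x+25],(260,260),interpolation=cv2.INTER_CUBIC) for x,y in((227,332),(265,272),(364,181))])
save("crop.png",np.vstack([a,b]))
K,R,t=[np.array(cal[k]) for k in("intrinsics","R","t")]
C=-R.T@t
def atz(px,z):
    r=R.T@np.array([(px[0]-K[0,2])/K[0,0],(px[1]-K[1,2])/K[1,1],1]); return C+r*(z-C[2])/r[2]
v,u=np.mgrid[:420,:560]; P=world(cal,np.c_[u.ravel(),v.ravel()],d.ravel()).reshape(420,560,3)
for n,(x,y) in dict(A=(130,263),B=(204,249),C=(424,260),pk1=(157,217),pk2=(176,288),grey=(278,255),blue=(354,268)).items():
    w=(np.hypot(u-x,v-y)<25)&(P[...,2]>.024)&(P[...,2]<.04)&(d>0)
    (cx,cy),r=cv2.minEnclosingCircle(np.c_[u[w],v[w]].astype(np.float32))
    print(n,w.sum(),"topz",np.median(P[...,2][w]).round(4),"circ",np.round(atz((cx,cy),.03),4),"diam",round(2*r/K[0,0]*(C[2]-.03),4),"mean",np.round(np.median(P[w],0),4))
m=bot.trace("top","row")[0]["mask"]
rect=cv2.minAreaRect(np.c_[u[m],v[m]].astype(np.float32))
B=np.array([atz(p,.01)[:2] for p in cv2.boxPoints(rect)]);print(B.round(4),B.mean(0),[np.linalg.norm(B[i]-B[i-1]).round(3) for i in range(4)])
hsv=cv2.cvtColor(im,cv2.COLOR_RGB2HSV)
g=(hsv[...,0]>50)&(hsv[...,0]<75)&(hsv[...,1]>120)&m
w=(im.min(2)>140)&m
k=(im.max(2)<60)&m
for n,q in(("g",g),("w",w),("k",k)):
    r=cv2.minAreaRect(np.c_[u[q],v[q]].astype(np.float32)); print(n,q.sum(),atz(r[0],.013).round(4),np.array(r[1])/K[0,0]*.827,r[2], "med z",np.median(P[...,2][q]))
s=bot.observe();print(s["clock"]);
from scipy.spatial.transform import Rotation as Ro
print(Ro.from_euler("xyz",s["tool_rot"]).as_matrix().round(3))
```

```text
A 529 topz 0.0308 circ [0.4287 0.2792 0.03  ] diam 0.0511 mean [0.4286 0.2791 0.0308]
B 512 topz 0.0309 circ [0.4602 0.1372 0.03  ] diam 0.05 mean [0.4602 0.1372 0.0309]
C 543 topz 0.0306 circ [ 0.451  -0.2876  0.03  ] diam 0.052 mean [ 0.4506 -0.2876  0.0306]
pk1 510 topz 0.0308 circ [0.5181 0.2335 0.03  ] diam 0.0499 mean [0.5185 0.2338 0.0308]
pk2 540 topz 0.0307 circ [0.385  0.1883 0.03  ] diam 0.0517 mean [0.3847 0.1877 0.0307]
grey 519 topz 0.0306 circ [ 0.4504 -0.0072  0.03  ] diam 0.0501 mean [ 0.4505 -0.0072  0.0306]
blue 526 topz 0.0307 circ [ 0.4296 -0.1532  0.03  ] diam 0.0509 mean [ 0.4296 -0.153   0.0307]
[[ 0.5886  0.1954]
 [ 0.7242  0.1907]
 [ 0.6958 -0.1902]
 [ 0.5622 -0.1775]] [0.64272084 0.00457514] [np.float64(0.374), np.float64(0.136), np.float64(0.382), np.float64(0.134)]
g 3191 [0.6539 0.1277 0.013 ] [0.11474883 0.11387288] 6.34019136428833 med z 0.011910336662070458
w 3024 [0.6455 0.0048 0.013 ] [0.11500727 0.11113758] 5.599339485168457 med z 0.011776311443501539
k 3670 [0.6394 0.004  0.013 ] [0.35482103 0.12313555] 5.572197437286377 med z 0.011929333346395864
0.45
[[ 0.     0.287  0.958]
 [-0.     0.958 -0.287]
 [-1.    -0.     0.   ]]
```

View pics/crop.png

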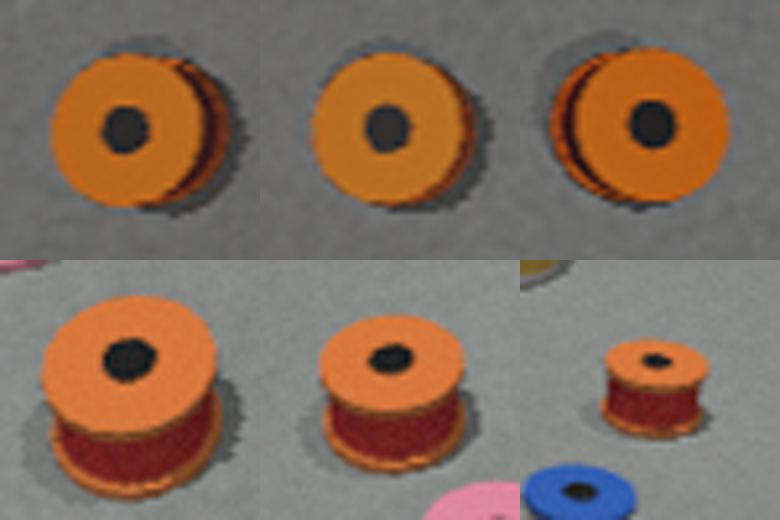

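All three are true orange spools with red line, so I'll deal A (130,263) to green, B (204,249) to white and C (424,260) to black. The jaw direction is already clear of the neighbours, so I won't turn the tool. Moving above A.

Request:
servo_tool --targets '[{"x": 0.1,"y": -0.292,"z": 0.413},{"x": 0.3,"y": -0.584,"z": 0.827},{"x": 0.3,"y": -0.584,"z": 0.827},{"x": 0.3,"y": -0.584,"z": 0.827},{"x": 0.3,"y": -0.584,"z": 0.827},{"x": 0.3,"y": -0.584,"z": 0.827},{"x": 0.3,"y": -0.584,"z": 0.827},{"x": 0.3,"y": -0.584,"z": 0.827},{"x": 0.3,"y": -0.584,"z": 0.827},{"x": 0.3,"y": -0.584,"z": 0.827}]' --grip 0.6 --squeeze 40

```text
$.targets[0]: bad value
```

```bash
cat >> h.py <<'E'
from scipy.spatial.transform import Rotation as Ro
def go(*tg):
    s=bot.observe(); M=Ro.from_euler("xyz",s["tool_rot"]).as_matrix()
    print(round(s["clock"],2),np.round(s["position"],4),"w",round(s["grip_width"],4),"q",np.round(s["qpos"],2),"\n",M.round(3).tolist())
    for p in tg: print(p,(M.T@(np.array(p)-s["position"])/.4).round(3))
E
python3 -c "
from h import *
go((.4287,.2792,.1),(.4287,.2792,0))
im,d=bot.grab_frame('wrist');save('w1.png',im)"
```

```text
0.45 [0.1792 0.5987 0.2313] w 0.0854 q [-1.35  0.52 -0.04  1.6   0.02  1.02 -0.11] 
 [[0.0, 0.287, 0.958], [-0.0, 0.958, -0.287], [-1.0, -0.0, 0.0]]
(0.4287, 0.2792, 0.1) [ 0.328 -0.586  0.827]
(0.4287, 0.2792, 0) [ 0.578 -0.586  0.827]
```

View pics/w1.png

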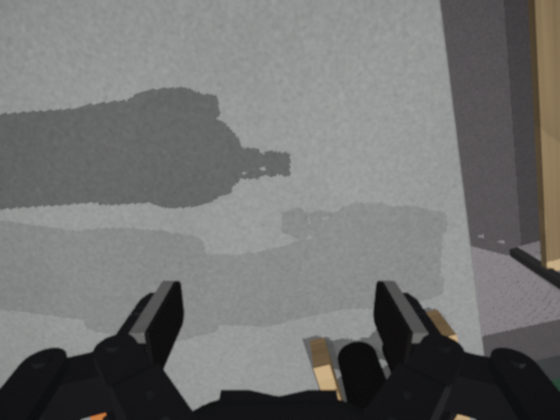

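The call was refused, so the arm hasn't moved. The wrist picture only shows empty counter, with the jaw tips at (170,310) and (390,310). The rows probably need all six numbers.

Request:
servo_tool --targets '[{"x": 0.1,"y": -0.29,"z": 0.41,"wx": 0,"wy": 0,"wz": 0},{"x": 0.3,"y": -0.586,"z": 0.827,"wx": 0,"wy": 0,"wz": 0},{"x": 0.3,"y": -0.586,"z": 0.827,"wx": 0,"wy": 0,"wz": 0},{"x": 0.3,"y": -0.586,"z": 0.827,"wx": 0,"wy": 0,"wz": 0},{"x": 0.3,"y": -0.586,"z": 0.827,"wx": 0,"wy": 0,"wz": 0},{"x": 0.3,"y": -0.586,"z": 0.827,"wx": 0,"wy": 0,"wz": 0},{"x": 0.3,"y": -0.586,"z": 0.827,"wx": 0,"wy": 0,"wz": 0},{"x": 0.3,"y": -0.586,"z": 0.827,"wx": 0,"wy": 0,"wz": 0},{"x": 0.3,"y": -0.586,"z": 0.827,"wx": 0,"wy": 0,"wz": 0},{"x": 0.3,"y": -0.586,"z": 0.827,"wx": 0,"wy": 0,"wz": 0}]' --grip 0.6 --squeeze 40

```text
clock: 1.75
position: [0.4284, 0.2806, 0.1116]
tool_rot: [1.445, 1.57, 1.156]
force: [0.1, 0.1, 0.6]
grip_width: 0.0684
```

```bash
python3 -c "
from h import *
go((.4287,.2792,.1),(.4287,.2792,0))
im,d=bot.grab_frame('wrist');save('w2.png',im)"
```

```text
1.75 [0.4284 0.2806 0.1116] w 0.0684 q [-0.69  0.52 -0.01  2.    0.01  0.63  0.58] 
 [[0.0, 0.285, 0.959], [0.001, 0.959, -0.285], [-1.0, 0.001, 0.0]]
(0.4287, 0.2792, 0.1) [ 0.029 -0.003  0.002]
(0.4287, 0.2792, 0) [ 0.279 -0.003  0.002]
```

View pics/w2.png

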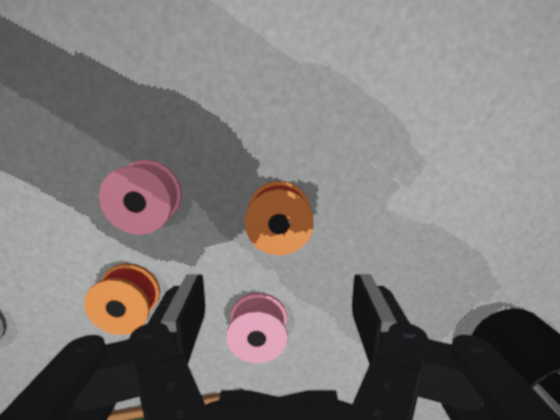

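The wrist view has orange spool A at (279,222), centred between the jaws (columns 195 and 360). Descend and grip.

Request:
servo_tool --targets '[{"x": 0.1,"y": -0.003,"z": 0.002,"wx": 0,"wy": 0,"wz": 0},{"x": 0.2,"y": -0.003,"z": 0.002,"wx": 0,"wy": 0,"wz": 0},{"x": 0.279,"y": -0.003,"z": 0.002,"wx": 0,"wy": 0,"wz": 0},{"x": 0.279,"y": -0.003,"z": 0.002,"wx": 0,"wy": 0,"wz": 0},{"x": 0.279,"y": -0.003,"z": 0.002,"wx": 0,"wy": 0,"wz": 0}]'

```text
clock: 2.42
position: [0.4291, 0.2798, 0.0011]
tool_rot: [1.129, 1.569, 0.84]
force: [0.4, -0.3, -0.3]
grip_width: 0.0685
```

Request:
servo_tool --targets '[{"x": 0,"y": 0,"z": 0,"wx": 0,"wy": 0,"wz": 0},{"x": 0,"y": 0,"z": 0,"wx": 0,"wy": 0,"wz": 0},{"x": 0,"y": 0,"z": 0,"wx": 0,"wy": 0,"wz": 0},{"x": 0,"y": 0,"z": 0,"wx": 0,"wy": 0,"wz": 0},{"x": 0,"y": 0,"z": 0,"wx": 0,"wy": 0,"wz": 0}]' --grip -1

```text
clock: 3.05
position: [0.4297, 0.2804, 0.0028]
tool_rot: [1.056, 1.567, 0.768]
force: [-2.4, -0.4, 15.4]
grip_width: 0.0488
```

```bash
python3 -c "
from h import *
go((.4287,.2792,.1),(.652,.127,.1),(.652,.127,.013))"
```

```text
3.05 [0.4297 0.2804 0.0028] w 0.0488 q [-0.69  0.72 -0.01  2.03  0.01  0.39  0.58] 
 [[0.003, 0.284, 0.959], [0.003, 0.959, -0.284], [-1.0, 0.003, 0.002]]
(0.4287, 0.2792, 0.1) [-0.243 -0.003 -0.001]
(0.652, 0.127, 0.1) [-0.243 -0.209  0.642]
(0.652, 0.127, 0.013) [-0.025 -0.21   0.642]
```

Gripped (48.8 mm), with the fingertips lightly touching the counter (15 N), so I'll grip about 4 mm higher on the others. Lift and carry to green.

Request:
servo_tool --targets '[{"x": -0.12,"y": -0.003,"z": 0,"wx": 0,"wy": 0,"wz": 0},{"x": -0.243,"y": -0.003,"z": 0,"wx": 0,"wy": 0,"wz": 0},{"x": -0.243,"y": -0.05,"z": 0.15,"wx": 0,"wy": 0,"wz": 0},{"x": -0.243,"y": -0.1,"z": 0.3,"wx": 0,"wy": 0,"wz": 0},{"x": -0.243,"y": -0.15,"z": 0.45,"wx": 0,"wy": 0,"wz": 0},{"x": -0.243,"y": -0.209,"z": 0.642,"wx": 0,"wy": 0,"wz": 0},{"x": -0.243,"y": -0.209,"z": 0.642,"wx": 0,"wy": 0,"wz": 0},{"x": -0.243,"y": -0.209,"z": 0.642,"wx": 0,"wy": 0,"wz": 0},{"x": -0.243,"y": -0.209,"z": 0.642,"wx": 0,"wy": 0,"wz": 0},{"x": -0.243,"y": -0.209,"z": 0.642,"wx": 0,"wy": 0,"wz": 0}]'

```text
clock: 4.3
position: [0.6512, 0.1282, 0.1006]
tool_rot: [1.109, 1.567, 0.823]
force: [-0.1, -0.0, -0.7]
grip_width: 0.0482
```

```bash
python3 -c "
from h import *
go((.652,.127,.1),(.652,.127,.016))
im,d=bot.grab_frame('wrist');im2,d=bot.grab_frame('side');save('w3.png',np.hstack([cv2.resize(im,(400,300)),cv2.resize(im2,(400,300))]))"
```

```text
4.3 [0.6512 0.1282 0.1006] w 0.0482 q [-0.27  0.73 -0.02  1.59  0.01  0.82  0.99] 
 [[0.003, 0.283, 0.959], [0.003, 0.959, -0.283], [-1.0, 0.004, 0.002]]
(0.652, 0.127, 0.1) [ 0.002 -0.002  0.003]
(0.652, 0.127, 0.016) [ 0.212 -0.003  0.002]
```

View pics/w3.png

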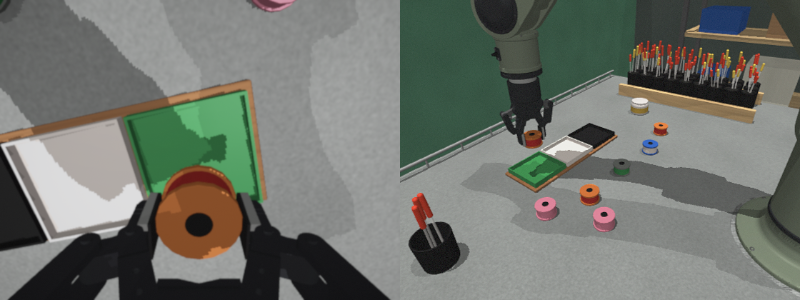

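The spool is held level at (200,220) in the left picture, over the green tray. Lower and release.

Request:
servo_tool --targets '[{"x": 0.1,"y": -0.003,"z": 0.002,"wx": 0,"wy": 0,"wz": 0},{"x": 0.18,"y": -0.003,"z": 0.002,"wx": 0,"wy": 0,"wz": 0},{"x": 0.214,"y": -0.003,"z": 0.002,"wx": 0,"wy": 0,"wz": 0},{"x": 0.214,"y": -0.003,"z": 0.002,"wx": 0,"wy": 0,"wz": 0},{"x": 0.214,"y": -0.003,"z": 0.002,"wx": 0,"wy": 0,"wz": 0}]'

```text
clock: 5.03
position: [0.6526, 0.127, 0.0157]
tool_rot: [0.968, 1.566, 0.681]
force: [-0.4, -0.5, 0.1]
grip_width: 0.0485
```

Request:
servo_tool --targets '[{"x": 0,"y": 0,"z": 0,"wx": 0,"wy": 0,"wz": 0},{"x": 0,"y": 0,"z": 0,"wx": 0,"wy": 0,"wz": 0},{"x": 0,"y": 0,"z": 0,"wx": 0,"wy": 0,"wz": 0},{"x": 0,"y": 0,"z": 0,"wx": 0,"wy": 0,"wz": 0},{"x": -0.1,"y": 0,"z": 0,"wx": 0,"wy": 0,"wz": 0},{"x": -0.25,"y": 0,"z": 0,"wx": 0,"wy": 0,"wz": 0},{"x": -0.25,"y": 0,"z": 0,"wx": 0,"wy": 0,"wz": 0}]' --grip 0.5

```text
clock: 5.9
position: [0.6545, 0.1271, 0.1204]
tool_rot: [0.721, 1.559, 0.433]
force: [-0.1, 0.1, -1.5]
grip_width: 0.0636
```

```bash
python3 -c "
from h import *
go((.4602,.1372,.1),(.4602,.1372,.006))"
```

```text
5.9 [0.6545 0.1271 0.1204] w 0.0636 q [-0.27  0.7  -0.01  1.58  0.01  0.84  1.  ] 
 [[0.011, 0.283, 0.959], [0.005, 0.959, -0.283], [-1.0, 0.008, 0.009]]
(0.4602, 0.1372, 0.1) [ 0.046 -0.114 -0.473]
(0.4602, 0.1372, 0.006) [ 0.281 -0.116 -0.475]
```

Request:
servo_tool --targets '[{"x": 0.02,"y": -0.03,"z": -0.12,"wx": 0,"wy": 0.0014,"wz": -0.0013},{"x": 0.04,"y": -0.06,"z": -0.26,"wx": 0,"wy": 0.0014,"wz": -0.0013},{"x": 0.046,"y": -0.09,"z": -0.4,"wx": 0,"wy": 0.0014,"wz": -0.0013},{"x": 0.046,"y": -0.115,"z": -0.474,"wx": 0,"wy": 0.0014,"wz": -0.0013},{"x": 0.046,"y": -0.115,"z": -0.474,"wx": 0,"wy": 0.0014,"wz": -0.0013},{"x": 0.046,"y": -0.115,"z": -0.474,"wx": 0,"wy": 0.0014,"wz": -0.0013}]' --grip 0.6

```text
clock: 6.65
position: [0.4605, 0.1369, 0.1]
tool_rot: [-0.125, 1.57, -0.413]
force: [1.1, 0.5, -0.0]
grip_width: 0.0686
```

```bash
python3 -c "
from h import *
go((.4602,.1372,.1),(.4602,.1372,.006))
im,d=bot.grab_frame('wrist');im2,d=bot.grab_frame('top');save('w4.png',np.hstack([cv2.resize(im,(400,300)),cv2.resize(im2,(400,300))]))"
```

```text
6.65 [0.4605 0.1369 0.1   ] w 0.0686 q [-0.4   0.5  -0.02  2.08  0.02  0.56  0.85] 
 [[0.001, 0.284, 0.959], [-0.0, 0.959, -0.284], [-1.0, -0.0, 0.001]]
(0.4602, 0.1372, 0.1) [ 0.     0.001 -0.001]
(0.4602, 0.1372, 0.006) [ 0.235  0.001 -0.001]
```

View pics/w4.png

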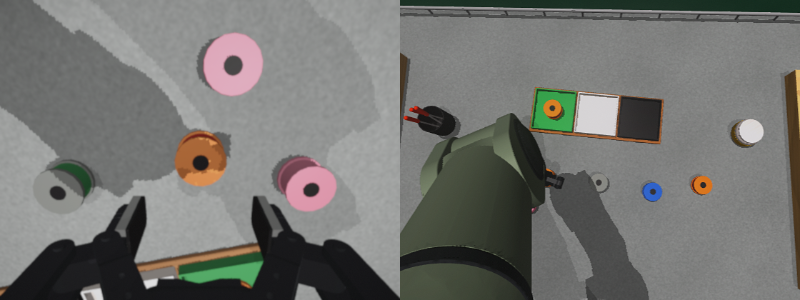

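The first spool lies flat in the green tray at (553,108) in the right half. Spool B, at (200,158) in the wrist view, is centred between the jaws. Grip at z≈0.006 and lift.

Request:
servo_tool --targets '[{"x": 0.1,"y": 0.001,"z": -0.001,"wx": 0,"wy": 0,"wz": 0},{"x": 0.2,"y": 0.001,"z": -0.001,"wx": 0,"wy": 0,"wz": 0},{"x": 0.235,"y": 0.001,"z": -0.001,"wx": 0,"wy": 0,"wz": 0},{"x": 0.235,"y": 0.001,"z": -0.001,"wx": 0,"wy": 0,"wz": 0},{"x": 0.235,"y": 0.001,"z": -0.001,"wx": 0,"wy": 0,"wz": 0}]'

```text
clock: 7.38
position: [0.4611, 0.1374, 0.0069]
tool_rot: [0.365, 1.569, 0.077]
force: [-0.1, -0.4, 0.2]
grip_width: 0.0684
```

Request:
servo_tool --targets '[{"x": 0,"y": 0,"z": 0,"wx": 0,"wy": 0,"wz": 0},{"x": 0,"y": 0,"z": 0,"wx": 0,"wy": 0,"wz": 0},{"x": 0,"y": 0,"z": 0,"wx": 0,"wy": 0,"wz": 0},{"x": 0,"y": 0,"z": 0,"wx": 0,"wy": 0,"wz": 0},{"x": 0,"y": 0,"z": 0,"wx": 0,"wy": 0,"wz": 0}]' --grip -1

```text
clock: 8.0
position: [0.4618, 0.1376, 0.0083]
tool_rot: [0.514, 1.567, 0.226]
force: [-3.0, -1.4, 16.6]
grip_width: 0.0486
```

```bash
python3 -c "
from h import *
go((.4602,.1372,.1),(.6435,.005,.1),(.6435,.005,.02))"
```

```text
8.0 [0.4618 0.1376 0.0083] w 0.0486 q [-0.4   0.68 -0.02  2.11  0.03  0.35  0.84] 
 [[0.004, 0.284, 0.959], [0.001, 0.959, -0.284], [-1.0, 0.002, 0.003]]
(0.4602, 0.1372, 0.1) [-0.229 -0.002 -0.003]
(0.6435, 0.005, 0.1) [-0.228 -0.188  0.53 ]
(0.6435, 0.005, 0.02) [-0.028 -0.189  0.53 ]
```

Request:
servo_tool --targets '[{"x": -0.12,"y": -0.002,"z": 0,"wx": 0,"wy": 0,"wz": 0},{"x": -0.228,"y": -0.002,"z": 0,"wx": 0,"wy": 0,"wz": 0},{"x": -0.228,"y": -0.05,"z": 0.14,"wx": 0,"wy": 0,"wz": 0},{"x": -0.228,"y": -0.1,"z": 0.28,"wx": 0,"wy": 0,"wz": 0},{"x": -0.228,"y": -0.15,"z": 0.42,"wx": 0,"wy": 0,"wz": 0},{"x": -0.228,"y": -0.188,"z": 0.53,"wx": 0,"wy": 0.0005,"wz": -0.0003},{"x": -0.228,"y": -0.188,"z": 0.53,"wx": 0,"wy": 0.0005,"wz": -0.0003},{"x": -0.228,"y": -0.188,"z": 0.53,"wx": 0,"wy": 0.0005,"wz": -0.0003},{"x": -0.228,"y": -0.188,"z": 0.53,"wx": 0,"wy": 0.0005,"wz": -0.0003}]'

```text
clock: 9.12
position: [0.6429, 0.0062, 0.1005]
tool_rot: [1.614, 1.571, 1.327]
force: [-0.1, -0.4, -0.6]
grip_width: 0.0487
```

```bash
python3 -c "
from h import *
go((.6435,.005,.1),(.6435,.005,.0205))"
```

```text
9.12 [0.6429 0.0062 0.1005] w 0.0487 q [-0.09  0.7  -0.02  1.65  0.02  0.79  1.16] 
 [[0.0, 0.283, 0.959], [0.0, 0.959, -0.283], [-1.0, 0.0, -0.0]]
(0.6435, 0.005, 0.1) [ 0.001 -0.002  0.002]
(0.6435, 0.005, 0.0205) [ 0.2   -0.002  0.002]
```

Request:
servo_tool --targets '[{"x": 0.1,"y": -0.002,"z": 0.002,"wx": 0,"wy": 0,"wz": 0},{"x": 0.17,"y": -0.002,"z": 0.002,"wx": 0,"wy": 0,"wz": 0},{"x": 0.201,"y": -0.002,"z": 0.002,"wx": 0,"wy": 0,"wz": 0},{"x": 0.201,"y": -0.002,"z": 0.002,"wx": 0,"wy": 0,"wz": 0},{"x": 0.201,"y": -0.002,"z": 0.002,"wx": 0,"wy": 0,"wz": 0}]'

```text
clock: 9.75
position: [0.6437, 0.0055, 0.0209]
tool_rot: [0.65, 1.57, 0.363]
force: [-0.2, 0.9, -0.0]
grip_width: 0.0485
```

Request:
servo_tool --targets '[{"x": 0,"y": 0,"z": 0,"wx": 0,"wy": 0,"wz": 0},{"x": 0,"y": 0,"z": 0,"wx": 0,"wy": 0,"wz": 0},{"x": 0,"y": 0,"z": 0,"wx": 0,"wy": 0,"wz": 0},{"x": 0,"y": 0,"z": 0,"wx": 0,"wy": 0,"wz": 0},{"x": -0.1,"y": 0,"z": 0,"wx": 0,"wy": 0,"wz": 0},{"x": -0.25,"y": 0,"z": 0,"wx": 0,"wy": 0,"wz": 0},{"x": -0.25,"y": 0,"z": 0,"wx": 0,"wy": 0,"wz": 0}]' --grip 0.5

```text
clock: 10.62
position: [0.6459, 0.0054, 0.1255]
tool_rot: [0.391, 1.563, 0.104]
force: [0.9, 0.5, 0.1]
grip_width: 0.0641
```

```bash
python3 -c "
from h import *
go((.451,-.2876,.12),(.451,-.2876,.006))"
```

```text
10.62 [0.6459 0.0054 0.1255] w 0.0641 q [-0.08  0.67 -0.02  1.64  0.02  0.83  1.17] 
 [[0.008, 0.283, 0.959], [0.001, 0.959, -0.283], [-1.0, 0.003, 0.007]]
(0.451, -0.2876, 0.12) [ 0.009 -0.841 -0.26 ]
(0.451, -0.2876, 0.006) [ 0.294 -0.841 -0.262]
```

Request:
servo_tool --targets '[{"x": 0.009,"y": -0.12,"z": -0.04,"wx": 0,"wy": 0.0011,"wz": -0.0005},{"x": 0.009,"y": -0.26,"z": -0.08,"wx": 0,"wy": 0.0011,"wz": -0.0005},{"x": 0.009,"y": -0.4,"z": -0.12,"wx": 0,"wy": 0.0011,"wz": -0.0005},{"x": 0.009,"y": -0.54,"z": -0.17,"wx": 0,"wy": 0.0011,"wz": -0.0005},{"x": 0.009,"y": -0.68,"z": -0.21,"wx": 0,"wy": 0.0011,"wz": -0.0005},{"x": 0.009,"y": -0.841,"z": -0.26,"wx": 0,"wy": 0.0011,"wz": -0.0005},{"x": 0.009,"y": -0.841,"z": -0.26,"wx": 0,"wy": 0.0011,"wz": -0.0005},{"x": 0.009,"y": -0.841,"z": -0.26,"wx": 0,"wy": 0.0011,"wz": -0.0005},{"x": 0.009,"y": -0.841,"z": -0.26,"wx": 0,"wy": 0.0011,"wz": -0.0005}]' --grip 0.6

```text
clock: 11.75
position: [0.4519, -0.2865, 0.1199]
tool_rot: [1.011, 1.57, 0.726]
force: [0.1, 0.4, -0.6]
grip_width: 0.0682
```

```bash
python3 -c "
from h import *
go((.451,-.2876,.12),(.451,-.2876,.006))
im,d=bot.grab_frame('wrist');im2,d=bot.grab_frame('top');save('w5.png',np.hstack([cv2.resize(im,(400,300)),cv2.resize(im2,(400,300))]))"
```

```text
11.75 [ 0.4519 -0.2865  0.1199] w 0.0682 q [ 0.48  0.53 -0.04  1.93  0.03  0.68  1.71] 
 [[0.0, 0.281, 0.96], [0.0, 0.96, -0.281], [-1.0, 0.0, 0.0]]
(0.451, -0.2876, 0.12) [-0.    -0.003 -0.001]
(0.451, -0.2876, 0.006) [ 0.285 -0.003 -0.001]
```

View pics/w5.png

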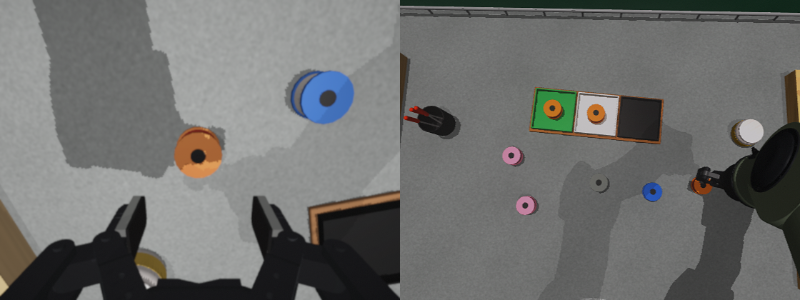

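Green and white each hold one spool, at (553,108) and (596,113). Spool C is centred between the jaws at (198,155) in the wrist view.

Request:
servo_tool --targets '[{"x": 0.12,"y": -0.003,"z": -0.001,"wx": 0,"wy": 0,"wz": 0},{"x": 0.23,"y": -0.003,"z": -0.001,"wx": 0,"wy": 0,"wz": 0},{"x": 0.285,"y": -0.003,"z": -0.001,"wx": 0,"wy": 0,"wz": 0},{"x": 0.285,"y": -0.003,"z": -0.001,"wx": 0,"wy": 0,"wz": 0},{"x": 0.285,"y": -0.003,"z": -0.001,"wx": 0,"wy": 0,"wz": 0}]'

```text
clock: 12.48
position: [0.4518, -0.2875, 0.0069]
tool_rot: [0.056, 1.57, -0.229]
force: [0.4, -0.5, 0.9]
grip_width: 0.0685
```

Request:
servo_tool --targets '[{"x": 0,"y": 0,"z": 0,"wx": 0,"wy": 0,"wz": 0},{"x": 0,"y": 0,"z": 0,"wx": 0,"wy": 0,"wz": 0},{"x": 0,"y": 0,"z": 0,"wx": 0,"wy": 0,"wz": 0},{"x": 0,"y": 0,"z": 0,"wx": 0,"wy": 0,"wz": 0},{"x": 0,"y": 0,"z": 0,"wx": 0,"wy": 0,"wz": 0}]' --grip -1

```text
clock: 13.1
position: [0.4525, -0.2878, 0.0083]
tool_rot: [-0.066, 1.568, -0.35]
force: [-1.9, 2.1, 12.2]
grip_width: 0.0488
```

```bash
python3 -c "
from h import *
go((.451,-.2876,.1),(.635,-.117,.1),(.635,-.117,.02))"
```

```text
13.1 [ 0.4525 -0.2878  0.0083] w 0.0488 q [ 0.48  0.73 -0.03  1.97  0.05  0.44  1.7 ] 
 [[0.003, 0.28, 0.96], [-0.001, 0.96, -0.28], [-1.0, -0.0, 0.003]]
(0.451, -0.2876, 0.1) [-0.229 -0.001 -0.003]
(0.635, -0.117, 0.1) [-0.228  0.538  0.319]
(0.635, -0.117, 0.02) [-0.028  0.538  0.318]
```

Request:
servo_tool --targets '[{"x": -0.12,"y": -0.001,"z": 0,"wx": 0,"wy": 0,"wz": 0},{"x": -0.228,"y": 0,"z": 0,"wx": 0,"wy": 0,"wz": 0},{"x": -0.228,"y": 0.13,"z": 0.08,"wx": 0,"wy": 0,"wz": 0},{"x": -0.228,"y": 0.26,"z": 0.155,"wx": 0,"wy": 0,"wz": 0},{"x": -0.228,"y": 0.39,"z": 0.23,"wx": 0,"wy": 0,"wz": 0},{"x": -0.228,"y": 0.538,"z": 0.319,"wx": 0,"wy": 0.0005,"wz": 0},{"x": -0.228,"y": 0.538,"z": 0.319,"wx": 0,"wy": 0.0005,"wz": 0},{"x": -0.228,"y": 0.538,"z": 0.319,"wx": 0,"wy": 0.0005,"wz": 0},{"x": -0.228,"y": 0.538,"z": 0.319,"wx": 0,"wy": 0.0005,"wz": 0}]'

```text
clock: 14.22
position: [0.6343, -0.1184, 0.1003]
tool_rot: [-1.379, 1.57, -1.665]
force: [-0.3, -0.0, -0.9]
grip_width: 0.0486
```

```bash
python3 -c "
from h import *
go((.635,-.117,.1),(.635,-.117,.0205))"
```

```text
14.22 [ 0.6343 -0.1184  0.1003] w 0.0486 q [ 0.1   0.7  -0.02  1.64  0.02  0.79  1.36] 
 [[-0.0, 0.282, 0.959], [-0.001, 0.959, -0.282], [-1.0, -0.001, 0.0]]
(0.635, -0.117, 0.1) [0.001 0.004 0.001]
(0.635, -0.117, 0.0205) [0.199 0.004 0.001]
```

Request:
servo_tool --targets '[{"x": 0.1,"y": 0.004,"z": 0.001,"wx": 0,"wy": 0,"wz": 0},{"x": 0.17,"y": 0.004,"z": 0.001,"wx": 0,"wy": 0,"wz": 0},{"x": 0.2,"y": 0.004,"z": 0.001,"wx": 0,"wy": 0,"wz": 0},{"x": 0.2,"y": 0.004,"z": 0.001,"wx": 0,"wy": 0,"wz": 0},{"x": 0.2,"y": 0.004,"z": 0.001,"wx": 0,"wy": 0,"wz": 0}]'

```text
clock: 14.85
position: [0.6354, -0.1175, 0.0213]
tool_rot: [-0.552, 1.569, -0.839]
force: [-0.9, 0.1, -0.3]
grip_width: 0.0483
```

Request:
servo_tool --targets '[{"x": 0,"y": 0,"z": 0,"wx": 0,"wy": 0,"wz": 0},{"x": 0,"y": 0,"z": 0,"wx": 0,"wy": 0,"wz": 0},{"x": 0,"y": 0,"z": 0,"wx": 0,"wy": 0,"wz": 0},{"x": 0,"y": 0,"z": 0,"wx": 0,"wy": 0,"wz": 0},{"x": -0.1,"y": 0,"z": 0,"wx": 0,"wy": 0,"wz": 0},{"x": -0.25,"y": 0,"z": 0,"wx": 0,"wy": 0,"wz": 0},{"x": -0.4,"y": -0.15,"z": -0.1,"wx": 0,"wy": 0,"wz": 0},{"x": -0.4,"y": -0.3,"z": -0.2,"wx": 0,"wy": 0,"wz": 0},{"x": -0.4,"y": -0.45,"z": -0.3,"wx": 0,"wy": 0,"wz": 0},{"x": -0.4,"y": -0.5,"z": -0.35,"wx": 0,"wy": 0,"wz": 0},{"x": -0.4,"y": -0.5,"z": -0.35,"wx": 0,"wy": 0,"wz": 0},{"x": -0.4,"y": -0.5,"z": -0.35,"wx": 0,"wy": 0,"wz": 0}]' --grip 0.5

```text
clock: 16.35
position: [0.4445, -0.2698, 0.1815]
tool_rot: [-0.36, 1.569, -0.647]
force: [1.0, -0.5, -0.5]
grip_width: 0.0641
```

Run:
```python
from h import *
go()
im,d=bot.grab_frame('top');cal=bot.get_calibration('top');im2,_=bot.grab_frame('side');save('w6.png',np.hstack([im[100:310,100:460],im2[100:310,100:460]]))
v,u=np.mgrid[:420,:560]; P=world(cal,np.c_[u.ravel(),v.ravel()],d.ravel()).reshape(420,560,3)
for c in((.652,.127),(.6435,.005),(.635,-.117)):
    w=(np.hypot(P[...,0]-c[0],P[...,1]-c[1])<.05)&(P[...,2]>.034)
    print(w.sum(),np.median(P[w],0).round(4),"z p5-95",np.percentile(P[w][:,2],[5,95]).round(4))
```

```text
16.35 [ 0.4445 -0.2698  0.1815] w 0.0641 q [ 0.44  0.42 -0.01  1.93  0.01  0.79  1.71] 
 [[0.002, 0.284, 0.959], [-0.001, 0.959, -0.284], [-1.0, -0.001, 0.002]]
488 [0.6508 0.1257 0.0415] z p5-95 [0.0394 0.0438]
488 [0.6403 0.0047 0.0416] z p5-95 [0.0395 0.0438]
497 [ 0.6327 -0.118   0.0415] z p5-95 [0.0392 0.044 ]
```

View pics/w6.png

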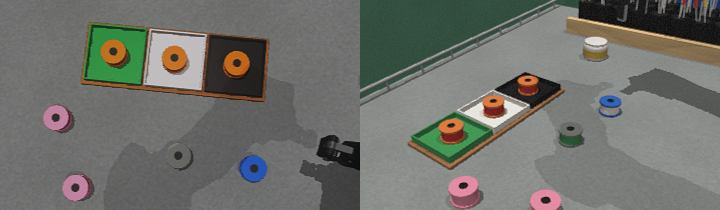

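Both views show one orange spool flat and near the centre of each tray, at (113,52), (174,58) and (236,63). Their tops are at 41.5 mm, which matches an 11 mm floor plus a 30 mm spool. Handing in.

```bash
python3 -c "
from workcell import bot
print(bot.job_done())"
```

```text
the job is handed in; nothing more can be done
None
```

I dealt the three orange spools into the green, white and black trays, in that order, and handed the job in at about 16.5 s of the 54 s allowed.

- **Final checks:** both cameras showed exactly one spool per tray. Each lay flat with its top at 41.5 mm (41 mm expected) and within about 4 mm of the tray centre. The pink, grey and blue spools looked untouched, and the gripper was clear of everything.
- **Forces:** the highest wrist force reported was 17 N, while closing on a spool standing on the counter. I put the first one down to the fingertips touching the counter, but gripping 4–5 mm higher did not remove it. More likely the closing pads press the spool down.
- **Failed step:** the first move call was refused because its rows lacked the turn numbers. The arm did not move.

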